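# Build a carton column and cap it with the green carton from the lidded tub

## Task

Lift the lid off the cream tub by its knob and lay it flat on the dark rubber mat, letting go of it. Stack every red carton lying on the table squarely into one column on the plywood pad, lined up with the pad, and finish the column with the green carton from the tub on top; then put the lid back on the tub, fully seated. Do not knock about or tip over the tape, cutter, bottle, tin, mug and brush.

Things in the scene. Friction and masses are not known exactly. Their poses are not given: they have to be found in the camera images.
- red1: A closed carton 100 x 60 x 36 mm (x, y, z), about 0.22 kg, lying flat; origin at the centre of its underside, x along its length. Bright red with a darker red band round its waist; lies loose on the table between the robot and the tub. Some of the five reds may be absent.
- red2: A closed carton 100 x 60 x 36 mm (x, y, z), about 0.22 kg, lying flat; origin at the centre of its underside, x along its length. Bright red with a darker red band round its waist; lies loose on the table between the robot and the tub. Some of the five reds may be absent.
- red3: A closed carton 100 x 60 x 36 mm (x, y, z), about 0.22 kg, lying flat; origin at the centre of its underside, x along its length. Bright red with a darker red band round its waist; lies loose on the table between the robot and the tub. Some of the five reds may be absent.
- red4: A closed carton 100 x 60 x 36 mm (x, y, z), about 0.22 kg, lying flat; origin at the centre of its underside, x along its length. Bright red with a darker red band round its waist; lies loose on the table between the robot and the tub. Some of the five reds may be absent.
- red5: A closed carton 100 x 60 x 36 mm (x, y, z), about 0.22 kg, lying flat; origin at the centre of its underside, x along its length. Bright red with a darker red band round its waist; lies loose on the table between the robot and the tub. Some of the five reds may be absent.
- green: A closed carton 100 x 60 x 36 mm (x, y, z), about 0.22 kg, lying flat; origin at the centre of its underside, x along its length. Dark green; at the start it lies on the floor of the lidded tub (floor 5 mm thick), its length roughly along the tub's x.
- lid: Loose slate-blue lid of the tub, 176 x 166 mm (x, y) and 6 mm thick, 0.3 kg. Origin at the centre of the underside of this plate. Below it a locating step 148 x 138 mm reaches 8 mm down into the tub (6 mm play all round); in the middle of the top a black knob, 50 mm long in x, 24 mm wide in y, stands from 6 mm to 44 mm above the origin. Laid flat on a surface the origin is 8 mm above it.
- tub: Cream open tub fixed to the table, 170 x 160 mm outside (x, y), 60 mm high, walls and floor 5 mm; origin at the centre of its underside. With the lid seated the lid's origin is 60 mm above this origin and their x axes are parallel.
- mat: Dark rubber mat fixed to the table, 200 x 190 x 4 mm; origin at the centre of its underside.
- base: Plywood base pad fixed to the table, 110 x 70 x 12 mm (x, y, z); origin at the centre of its underside, x along its length. The column of cartons stands on it.
- tape: Bystander: tan roll of tape lying flat, 80 mm across, 24 mm high; origin at the centre of its underside.
- cutter: Bystander: yellow carton cutter lying flat, 90 x 35 x 22 mm; origin at the centre of its underside.
- spray: Bystander: blue bottle, 64 mm across, 170 mm tall; origin at the centre of its underside.
- tin: Bystander: tin, 80 mm across, 90 mm tall; origin at the centre of its underside.
- mug: Bystander: white mug, 80 mm across, 90 mm tall; origin at the centre of its underside.
- brush: Bystander: hand brush lying on the table at the right; origin under its middle.
There are look-alikes about, which are no part of the job. Leave any blue or purple look-alike of the red4 alone.

How it is judged (in metres and radians):
On the way, in this order (a step that is already met when the one before it is completed fails the run):
1. The lid lies flat on the rubber mat, released (horizontal distance between lid and mat below 0.06 m and z of lid in the frame of mat below 0.018 m and angle between lid's own z axis and vertical below 0.05 rad and linear speed of lid below 0.02 m/s and contact force between the fingers and lid below 0.1 N), for 0.2 s.
2. All red cartons stand in one square column on the plywood pad with the green carton on top, released (horizontal distance between each of red1, red2, red3, red4, red5, green and base below 0.015 m and angle between the x axis of each of red1, red2, red3, red4, red5, green and the x axis of base, either way round below 0.17 rad and angle between each of red1, red2, red3, red4, red5, green's own z axis and vertical below 0.06 rad and z of each of red1, red2, red3, red4, red5, green in the frame of base above 0.008 m and linear speed of each of red1, red2, red3, red4, red5, green below 0.02 m/s and z of green in the frame of red1 above 0.028 m and z of green in the frame of red2 above 0.028 m and z of green in the frame of red3 above 0.028 m and z of green in the frame of red4 above 0.028 m and z of green in the frame of red5 above 0.028 m and contact force between the fingers and green below 0.1 N), for 0.2 s.
At the end, for the whole second after the job is handed in: All present red cartons form one column on the pad with the green one on top, each flat, centred within 15 mm and aligned within 0.17 rad; the lid is seated on the tub (4 mm in height, 12 mm sideways, level within 0.05 rad); all released and at rest (horizontal distance between each of red1, red2, red3, red4, red5, green and base below 0.015 m and angle between the x axis of each of red1, red2, red3, red4, red5, green and the x axis of base, either way round below 0.17 rad and angle between each of red1, red2, red3, red4, red5, green's own z axis and vertical below 0.06 rad and z of each of red1, red2, red3, red4, red5, green in the frame of base above 0.008 m and linear speed of each of red1, red2, red3, red4, red5, green, lid below 0.02 m/s and z of green in the frame of red1 above 0.028 m and z of green in the frame of red2 above 0.028 m and z of green in the frame of red3 above 0.028 m and z of green in the frame of red4 above 0.028 m and z of green in the frame of red5 above 0.028 m and horizontal distance between lid and tub below 0.012 m and z of lid in the frame of tub between 0.056 and 0.064 m and angle between lid's own z axis and vertical below 0.05 rad and contact force between the fingers and lid below 0.1 N); the robot touches nothing.
It fails at once if A bystander is knocked more than 60 mm away (distance of any of tape, cutter, spray, tin, mug, brush from where it was at the start of the episode above 0.06 m).
It fails at once if The bottle, the tin or the mug is tipped over (angle between any of spray, tin, mug's own z axis and vertical above 0.6 rad).
Of red1, red2, red3, red4, red5 only 3 to 5 are there at a start; the rules pass over those that are not, and their reading is None.
At some moment in a run one of lid may be knocked a few centimetres aside while the robot is not near it.
Once in a run the grip may slacken for a moment while it holds something.
It also fails if it takes over 210 s, if anything falls off the work surface, if the arm or the gripper's body presses on something with over 40 N, if the wrist force passes 120 N, or if a joint passes its speed limit or range.

## Robot

A 6-joint arm with a two-finger parallel gripper is mounted at the origin on the work surface. World frame = base frame: x ahead of the robot, y to its left, z up, the work surface at z = 0. Lengths are in mm, angles in rad, forces in N, time in s.
With the tool pointing down it reaches from about 250 to 850 mm from the base axis. Payload 12.5 kg.
Tool frame: the origin (TCP) lies at the centre of the arm's flange, where the gripper is bolted on; the fingertips stand 186 mm ahead of it and the grasp point (between the pads) lies 167 mm ahead of it; z points along the fingers, y is the line along which they close (so a half turn about z gives the same grasp; the last joint's range is limited). The gripper opens to 93 mm and grips with 3 to 60 N. Pads are 15 mm wide; open, the fingers measure 128 mm over their backs; the gripper's body (75 mm by 188 mm) begins 65 mm behind the grasp point.
Start: joints at [1.234, 0.351, 1.652, -0, 1.139, -0.085], TCP at [137, 532.651, 404.733] pointing down, gripper open.
Joint ranges: [-2.75, 2.75], [-0.79, 2.1], [0.01, 2.65], [-1.57, 4.71], [0.07, 3.14], [-2.87, 2.87]. Speed limits (rad/s): [2.22, 2.22, 2.79, 3.14, 3.14, 3.14].

## Interface

Orientations are given as a unit quaternion [x, y, z, w].
In Python, from workcell import ctrl gives the robot as it stands. The module is installed in compiled form; this text tells all that it offers.
- The arm moves only by the tool step_arm, never from a script. Its argument "targets" is a list of rows, each a list of 7 numbers: the shift along the tool's x, y, z normalised to -1 to 1, where 1 is 1000 mm, then the turn, a rotation vector about the tool's x, y, z normalised to -1 to 1, where 1 is 180 degrees, then the finger opening in mm, from 0 to 93. In form: [[x, y, z, ax, ay, az, grip], ...]. A call has 1 to 8 rows; each row is the pose to reach, as a shift and turn from the pose commanded when the call began, along the tool's axes at that moment, turning the shorter way round; what a row does not reach only later rows make up. A row lasts 1/12 s, in which the tool goes at most 41.7 mm and 7.16 degrees, less where a joint would pass 70% of its speed; a pose out of reach is approached as far as the arm can. A call with a number of a shift or a turn outside -1 to 1 is refused whole. A call with a gripper value outside its range is refused whole. The fingers move at their own pace and stop on an object; "grip_force" is the grip in N (left out, the last holds). Time passes only in rows, so rows that repeat a pose let the fingers close. It gives the time, the measured TCP pose, the force, the opening and the grip force at its end, in the units of the state.
- ctrl.get_state(): the state, without advancing time (a new reading comes with each control period).
- ctrl.grab_frame(name): name is "scene" or "top" or "wrist"; returns a dict with "pixels" (400x640x3 uint8, red, green, blue), "z_map" (400x640 float32, mm along the optical axis (not along the pixel's ray), 0 where there is no reading), "fx", "fy", "cx", "cy" (pixels), "extrinsics" (4x4, takes a point from camera to world coordinates); the wrist camera has in their place "hand_eye" (4x4, takes a point from camera to tool coordinates, whose origin is the TCP and whose axes are the flange's). Camera axes: x right, y up, looking along -z (the intrinsics and any distortion apply to the point x, -y, -z); pixel columns grow to the right and rows downward; lengths in mm; the calibration is good to about 2 mm. A picture is of the moment at which its call begins: read the wrist's pose just before it.
- ctrl.hand_in(): hands the job in; it is judged then, once.
Trained networks look in a picture, given as the dict that the camera call returned (one of the last four; its "shot" number tells which), for a name from the list of things; names that differ only in an ending like _2 or _b are one class to them, and where a whole thing is asked for, a point or a joint stands for the part that bears it (a point fixed in the world has none). Each returns a list of dicts, best first, with "score" (0 to 1); they miss things now and then, are a little off and sometimes report something else, mostly with a low value. They report only what shows in the picture. A call takes as long as a camera call. They do not tell look-alikes from the thing itself.
- ctrl.spot_in(picture, target): "centre" ([column, row] as shares, 0 to 1, of the picture: columns of its width, rows of its height, amid what is visible of it).
- ctrl.regions_of(picture, target): "region" (400x640 bool, what is visible of it) and "centre" ([column, row] as shares, 0 to 1, of the picture: columns of its width, rows of its height, amid what is visible of it).
- ctrl.spot_point(picture, target): "centre" ([column, row] as shares, 0 to 1, of the picture: columns of its width, rows of its height: a listed point, or the origin of a listed thing).
The state is a dict: "clock": time; "qpos": joint angles; "qvel": joint speeds; "tau": joint torques, N m; "ee_pos": TCP position; "orientation": TCP orientation; "contact_force": force on the tool from outside, world axes, zero at the start; "moment": the same for the moment, N m; "gripper_width": finger opening in mm; "finger_force": force on a finger pad.
Only numpy, scipy, OpenCV 4.12 (cv2) and the standard library are available. Lean on these libraries where they do the work, as an engineer would, in place of code of your own. Each camera call takes 0.05 s, during which the arm holds its last target. There are 200 camera calls.

## Working session

There is one attempt and no reset: what is moved stays moved. The work goes in short steps, Python scripts to look and compute and a tool call to move; the robot and the scene stay as the last step left them, time stands still between calls to the robot, and variables do not carry over. Pictures are saved under pics/ and viewed, at most 14 in all, crops included, and the job is handed in when it is done.

Besides the shell and the picture viewer there is one more tool, called by a JSON object that holds its "fn" and its "kwargs". step_arm: Moves the arm, as the interface text tells. Its arguments: {"type":"object","properties":{"targets":{"type":"array"},"grip_force":{"type":"number"}},"required":["targets"]}

```bash
mkdir -p pics
cat > h.py <<'E'
import numpy as np, cv2
from workcell import ctrl
from scipy.spatial.transform import Rotation as R
def T_tool():
    s=ctrl.get_state(); T=np.eye(4); T[:3,:3]=R.from_quat(s["orientation"]).as_matrix(); T[:3,3]=s["ee_pos"]; return T
def grab(n):
    T=T_tool(); f=ctrl.grab_frame(n)
    f["E"]=np.array(f["extrinsics"]) if n!="wrist" else T@np.array(f["hand_eye"]); return f
def cloud(f):
    v,u=np.mgrid[0:400,0:640]; z=f["z_map"].astype(float)
    P=np.stack([(u-f["cx"])/f["fx"]*z,-(v-f["cy"])/f["fy"]*z,-z,np.ones_like(z)],-1)
    W=(P@f["E"].T)[...,:3]; W[z<=0]=np.nan; return W
def save(f,n): cv2.imwrite("pics/"+n,cv2.cvtColor(f["pixels"],cv2.COLOR_RGB2BGR))
def proj(f,p):
    c=np.linalg.inv(f["E"])@np.append(p,1); return f["fx"]*c[0]/-c[2]+f["cx"], f["fy"]*-c[1]/-c[2]+f["cy"]
E
python3 - <<'E'
from h import *
s=ctrl.get_state(); print({k:np.round(v,3) for k,v in s.items()})
for n in("top","scene"):
    f=grab(n); save(f,n+"0.png"); W=cloud(f); print(n,{k:(v.shape if hasattr(v,'shape') else v) for k,v in f.items() if k not in("pixels","z_map")}); print(np.round(f["E"],3))
    for t in ("red1","green","lid","tub","mat","base","tape","cutter","spray","tin","mug","brush"):
        for r in ctrl.regions_of(f,t):
            m=r["region"]; p=W[m]; p=p[~np.isnan(p[:,0])]
            print(t,round(r["score"],2),np.round(np.array(r["centre"])*[640,400]),m.sum(),np.round(np.median(p,0)) if len(p) else None)
E
```

```text
{'clock': np.float64(0.0), 'qpos': array([ 1.234,  0.351,  1.652, -0.   ,  1.139, -0.085]), 'qvel': array([-0.   ,  0.003, -0.001,  0.002, -0.   , -0.001]), 'tau': array([-0.0000e+00, -4.9733e+01, -2.8526e+01,  7.0000e-02,  2.6000e-02,
       -0.0000e+00]), 'ee_pos': array([136.949, 532.532, 404.197]), 'orientation': array([ 0.126,  0.992, -0.001, -0.   ]), 'contact_force': array([ 0.287, -0.116,  0.211]), 'moment': array([-0.064,  0.031, -0.038]), 'finger_force': np.float64(0.0), 'gripper_width': np.float64(93.034)}
top {'fx': 389.8937603320616, 'fy': 389.8937603320616, 'cx': 317.3430441777047, 'cy': 197.95339336462675, 'extrinsics': (4, 4), 'shot': 1, 'E': (4, 4)}
[[-5.000000e-03  9.970000e-01 -7.200000e-02  4.618250e+02]
 [-1.000000e+00 -5.000000e-03 -6.000000e-03 -6.956300e+01]
 [-7.000000e-03  7.200000e-02  9.970000e-01  1.459449e+03]
 [ 0.000000e+00  0.000000e+00  0.000000e+00  1.000000e+00]]
red1 0.9 [171. 260.] 536 [338. 454.  36.]
red1 0.74 [396. 250.] 467 [ 374. -340.   36.]
red1 0.68 [301. 218.] 452 [488.  -0.  36.]
red1 0.64 [254. 254.] 492 [358. 166.  36.]
red1 0.62 [217
[... 1184 characters left out ...]
84 [481. 193.] 570 [348. 456.  35.]
red1 0.69 [434. 188.] 611 [382. 308.  34.]
red1 0.61 [262. 145.] 501 [ 379. -341.   35.]
green 0.6 [327. 235.] 635 [651.  -7.  12.]
lid 0.9 [428. 243.] 2567 [621. 305.  66.]
mat 0.67 [245. 207.] 2460 [ 626. -308.    5.]
base 0.76 [328. 236.] 615 [650.  -7.  12.]
cutter 0.6 [297. 205.] 259 [ 563. -136.   20.]
spray 0.96 [361. 270.] 661 [790. 150. 106.]
tin 0.77 [278. 256.] 697 [ 804. -136.   86.]
tin 0.6 [328. 236.] 664 [648.  -7.  12.]
mug 0.87 [193. 172.] 678 [ 573. -523.   57.]
mug 0.73 [374. 232.] 227 [567. 138.  22.]
brush 0.97 [209. 143.] 443 [ 404. -539.   18.]
brush 0.55 [363. 271.] 612 [792. 151. 108.]
brush 0.43 [265. 146.] 508 [ 378. -341.   35.]
```

Run:
```python
import cv2
a=cv2.imread("pics/top0.png")[110:290,140:470]; cv2.imwrite("pics/top0c.png",cv2.resize(a,None,fx=2.4,fy=2.4,interpolation=cv2.INTER_CUBIC))
```

```text
(no output)
```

View pics/top0c.png

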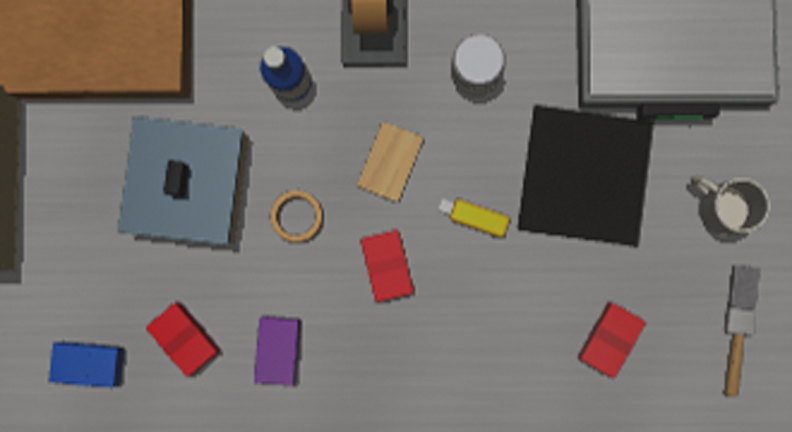

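View pics/scene0.png

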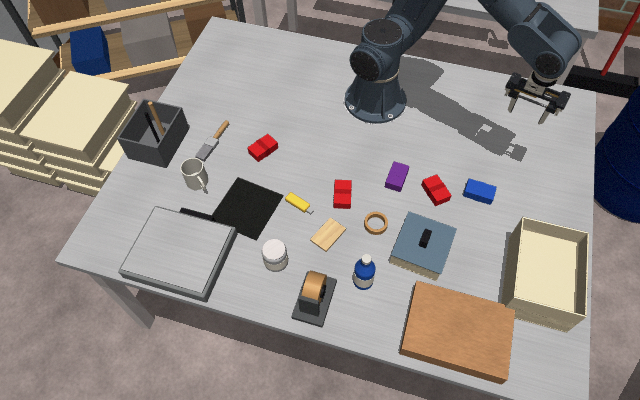

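The picture shows three red cartons, at top-camera pixels (301,218), (217,248) and (396,250). The look-alikes are blue (171,260) and purple (254,254), and I leave those alone. The lid is at (217,184), the mat at (386,181), the pad at (304,177). Next I measure poses from both views.

```bash
cat >> h.py <<'E'
def rect(P):
    """min-area rect of xy points -> centre, (long,short), yaw of long axis (deg, -90..90)"""
    (cx,cy),(w,h),a=cv2.minAreaRect(P[:,:2].astype(np.float32))
    if w<h: w,h,a=h,w,a+90
    return np.array([cx,cy]).round(1),(round(w,1),round(h,1)),round((a+90)%180-90,1)
def colmask(f,k):
    h,s,v=[c.astype(int) for c in cv2.split(cv2.cvtColor(f["pixels"],cv2.COLOR_RGB2HSV))]
    return {"red":((h<8)|(h>172))&(s>150)&(v>60),"slate":(h>95)&(h<112)&(s>45)&(s<140)&(v>50),"black":(v<45),
      "ply":(h>8)&(h<22)&(s>55)&(v>110),"green":(h>45)&(h<90)&(s>80)&(v>25)}[k]
def find(f,k,z,tol,box,minpx=60):
    W=cloud(f); m=colmask(f,k)&(abs(W[...,2]-z)<tol)&(W[...,0]>box[0])&(W[...,0]<box[1])&(W[...,1]>box[2])&(W[...,1]<box[3])
    n,l,st,_=cv2.connectedComponentsWithStats(m.astype(np.uint8)); out=[]
    for i in range(1,n):
        if st[i,4]>=minpx:
            p=W[l==i]; out.append((rect(p),"mean",p.mean(0).round(1),"z",round(float(np.median(p[:,2])),1),st[i,4]))
    return out
E
python3 - <<'E'
from h import *
for n in("top","scene"):
    f=grab(n); print(n)
    for k,z,t,b in(("red",36,6,(250,700,-450,450)),("slate",66,6,(480,740,180,420)),("black",104,9,(560,660,260,350)),("black",4,5,(480,760,-430,-180)),("ply",12,5,(560,740,-90,90))):
        for o in find(f,k,z,t,b,15): print(k,*o)
E
```

```text
top
red (array([483.2,   0.8]), (95.5, 57.8), 13.8) mean [4.828e+02 3.000e-01 3.620e+01] z 36.1 393
red (array([373.3, 311.3]), (98.2, 60.4), 40.6) mean [373.5 311.2  36.2] z 36.4 427
red (array([ 369. , -341.1]), (96.1, 57.7), -30.6) mean [ 369.5 -340.5   35.9] z 35.9 408
slate (array([611.9, 308.3]), (171.9, 164.8), -6.7) mean [611.  307.2  66.3] z 66.4 1936
black (array([611.3, 306.9]), (46.2, 23.1), -9.0) mean [611.5 307.6 103.3] z 103.1 55
black (array([ 625.2, -309.6]), (201.6, 188.5), -8.1) mean [ 622.9 -308.4    3.8] z 3.7 2266
ply (array([646.2,  -3.7]), (107.6, 69.8), -22.0) mean [645.8  -3.6  11.8] z 11.9 479
scene
red (array([ 371.5, -345.1]), (102.6, 65.9), -29.8) mean [ 373.3 -342.7   36.5] z 36.3 317
red (array([375.1, 308.5]), (102.6, 64.8), 40.9) mean [377.4 309.1  36. ] z 36.0 369
red (array([486.3,  -3.3]), (104.7, 56.4), 15.3) mean [486.9  -2.6  36.2] z 36.1 362
slate (array([613.3, 305. ]), (178.3, 165.1), -7.0) mean [617.5 305.4  65.9] z 65.9 2157
black (array([615.5, 304.3]), (46.9, 22.8), -6.5) mean [616.2 304.2 103.1] z 103.3 107
black (array([ 625.6, -312.7]), (199.1, 189.1), -8.0) mean [ 625.3 -309.1    4.3] z 4.4 1982
ply (array([647.8,  -7.3]), (110.5, 71.1), -20.5) mean [649.4  -6.9  12.1] z 12.1 512
```

```bash
cat >> h.py <<'E'
def plan(x,y,zg,yawline=None):
    """row to put the grasp point at world (x,y,zg) with finger line (tool y) at angle yawline deg"""
    T=T_tool(); phi=np.degrees(np.arctan2(T[1,1],T[0,1]))
    d=T[:3,:3].T@(np.array([x,y,zg+167])-T[:3,3])/1000
    az=0. if yawline is None else -((yawline-phi+90)%180-90)/180
    tilt=np.degrees(np.arccos(-T[2,2]))
    print("row",np.round(d,4),"az",round(az,4),"rows",int(np.ceil(max(np.linalg.norm(d)*1000/41.7,abs(az)*180/7.16))),"phi",round(phi,1),"tilt",round(tilt,2),"tcp",T[:3,3].round(1))
E
python3 -c "
from h import *
plan(600,300,260,83)"
```

```text
row [-0.5064 -0.11   -0.0223] az -0.0413 rows 13 phi 75.6 tilt 0.0 tcp [137.  532.7 404.7]
```

{"fn": "step_arm", "kwargs": {"targets": [[-0.3, -0.06, 0, 0, 0, -0.041, 93], [-0.3, -0.06, 0, 0, 0, -0.041, 93], [-0.3, -0.06, 0, 0, 0, -0.041, 93], [-0.3, -0.06, 0, 0, 0, -0.041, 93], [-0.3, -0.06, 0, 0, 0, -0.041, 93], [-0.3, -0.06, 0, 0, 0, -0.041, 93], [-0.3, -0.06, 0, 0, 0, -0.041, 93], [-0.3, -0.06, 0, 0, 0, -0.041, 93]], "grip_force": 40}}

```text
clock: 2.07
ee_pos: [416.1, 397.5, 404.7]
orientation: [0.063, 0.998, -0.0, 0.001]
contact_force: [-0.5, 0.3, 0.3]
gripper_width: 93.1
finger_force: 0.0
```

```bash
python3 -c "
from h import *
plan(600,300,260,83)"
```

```text
row [-0.1947 -0.0738 -0.0221] az -0.0011 rows 6 phi 82.8 tilt 0.06 tcp [416.1 397.5 404.7]
```

{"fn": "step_arm", "kwargs": {"targets": [[-0.195, -0.074, -0.022, 0, 0, 0, 93], [-0.195, -0.074, -0.022, 0, 0, 0, 93], [-0.195, -0.074, -0.022, 0, 0, 0, 93], [-0.195, -0.074, -0.022, 0, 0, 0, 93], [-0.195, -0.074, -0.022, 0, 0, 0, 93], [-0.195, -0.074, -0.022, 0, 0, 0, 93], [-0.195, -0.074, -0.022, 0, 0, 0, 93], [-0.195, -0.074, -0.022, 0, 0, 0, 93]]}}

```text
clock: 2.73
ee_pos: [596.7, 302.6, 426.3]
orientation: [0.062, 0.998, -0.0, -0.0]
contact_force: [0.3, 0.1, -0.3]
gripper_width: 92.9
finger_force: 0.0
```

Run:
```python
from h import *
f=grab("wrist"); save(f,"w1.png"); print(f["E"].round(3)); 
print(find(f,"slate",66,6,(450,760,150,450))); print(find(f,"black",104,8,(560,660,260,350)))
for r in ctrl.spot_in(f,"lid"): print(r)
```

```text
[[ 1.23000e-01 -9.50000e-01 -2.86000e-01  5.16521e+02]
 [ 9.92000e-01  1.18000e-01  3.60000e-02  3.12851e+02]
 [-1.00000e-03 -2.88000e-01  9.58000e-01  4.06446e+02]
 [ 0.00000e+00  0.00000e+00  0.00000e+00  1.00000e+00]]
[((array([613.3, 307.5]), (174.0, 165.0), -7.0), 'mean', array([607.9, 300.1,  66.2]), 'z', 66.2, np.int32(17234)), ((array([610.9, 368. ]), (23.1, 6.8), 64.0), 'mean', array([611.5, 368.9,  66.1]), 'z', 66.1, np.int32(60))]
[((array([611.7, 307.4]), (46.9, 22.4), -7.2), 'mean', array([597., 307., 103.]), 'z', 103.4, np.int32(249))]
```

View pics/w1.png

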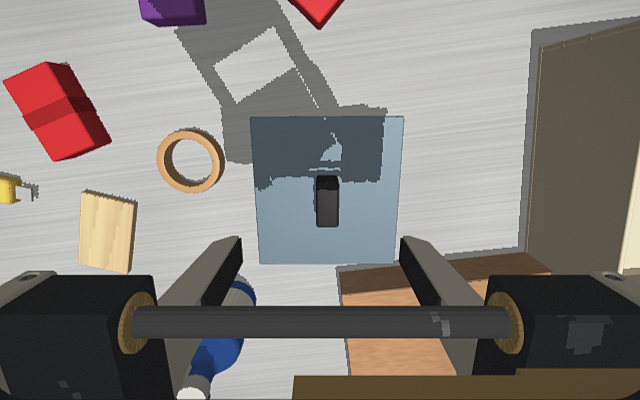

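The wrist view shows the slate lid at (327,190) with its knob at (327,200). The knob measures (612,307) at a height of about 103, yaw -7°, so I grasp it there.

```bash
python3 -c "
from h import *
plan(612.5,307.3,89,83)"
```

```text
row [-0.0159  0.006   0.1707] az 0.0001 rows 5 phi 83.0 tilt 0.03 tcp [596.  303.3 426.7]
```

{"fn": "step_arm", "kwargs": {"targets": [[-0.016, 0.006, 0.03, 0, 0, 0, 93], [-0.016, 0.006, 0.07, 0, 0, 0, 70], [-0.016, 0.006, 0.11, 0, 0, 0, 70], [-0.016, 0.006, 0.14, 0, 0, 0, 70], [-0.016, 0.006, 0.16, 0, 0, 0, 70], [-0.016, 0.006, 0.17, 0, 0, 0, 70], [-0.016, 0.006, 0.17, 0, 0, 0, 40], [-0.016, 0.006, 0.17, 0, 0, 0, 15]]}}

```text
clock: 3.5
ee_pos: [613.5, 307.1, 257.8]
orientation: [0.061, 0.998, 0.0, 0.0]
contact_force: [1.0, -0.0, 1.0]
gripper_width: 60.8
finger_force: 0.0
```

{"fn": "step_arm", "kwargs": {"targets": [[0, 0, 0, 0, 0, 0, 15], [0, 0, 0, 0, 0, 0, 15], [0, 0, 0, 0, 0, 0, 15], [0, 0, 0, 0, 0, 0, 15], [0, 0, 0, 0, 0, 0, 15]]}}

```text
clock: 3.92
ee_pos: [613.7, 306.4, 257.3]
orientation: [0.061, 0.998, 0.0, 0.0]
contact_force: [0.2, -0.6, 0.3]
gripper_width: 28.3
finger_force: 0.0
```

```bash
python3 -c "
from h import *
s=ctrl.get_state();print(s['gripper_width'],s['finger_force'],s['contact_force'])
plan(612.5,307.3,200,83)"
```

```text
28.28408131112026 0.0 [ 0.1759522  -0.55036088  0.30071819]
row [ 0.0012  0.0007 -0.1097] az -0.0003 rows 3 phi 83.0 tilt 0.04 tcp [613.7 306.4 257.3]
```

{"fn": "step_arm", "kwargs": {"targets": [[0, 0, 0, 0, 0, 0, 15], [0, 0, 0, 0, 0, 0, 15], [0, 0, 0, 0, 0, 0, 15], [0, 0, 0, 0, 0, 0, 15]]}}

```text
clock: 4.25
ee_pos: [613.7, 306.6, 257.2]
orientation: [0.061, 0.998, 0.0, 0.0]
contact_force: [-0.6, 0.8, 5.5]
gripper_width: 24.2
finger_force: 40.0
```

{"fn": "step_arm", "kwargs": {"targets": [[0, 0, -0.01, 0, 0, 0, 15], [0, 0, -0.03, 0, 0, 0, 15], [0, 0, -0.05, 0, 0, 0, 15], [0, 0, -0.08, 0, 0, 0, 15], [0, 0, -0.11, 0, 0, 0, 15], [0, 0, -0.11, 0, 0, 0, 15]]}}

```text
clock: 4.75
ee_pos: [614.3, 306.6, 373.2]
orientation: [0.062, 0.998, 0.002, 0.004]
contact_force: [1.2, -0.2, -2.2]
gripper_width: 23.9
finger_force: 40.0
```

```bash
python3 -c "
from h import *
f=grab('wrist');W=cloud(f);print(find(f,'slate',176,15,(400,800,100,500)))
plan(625.3,-310,198,82)"
```

```text
[((array([581.7, 311.4]), (165.4, 108.5), 82.9), 'mean', array([572.2, 312.6, 181.9]), 'z', 181.9, np.int32(46711)), ((array([691.5, 297.9]), (48.8, 18.6), 83.4), 'mean', array([691.7, 298. , 182.7]), 'z', 182.8, np.int32(1444))]
row [-0.087  -0.6104  0.0038] az 0.0052 rows 15 phi 82.9 tilt 0.28 tcp [613.9 306.4 369.8]
```

{"fn": "step_arm", "kwargs": {"targets": [[-0.045, -0.32, 0, 0, 0, 0.005, 15], [-0.045, -0.32, 0, 0, 0, 0.005, 15], [-0.045, -0.32, 0, 0, 0, 0.005, 15], [-0.045, -0.32, 0, 0, 0, 0.005, 15], [-0.045, -0.32, 0, 0, 0, 0.005, 15], [-0.045, -0.32, 0, 0, 0, 0.005, 15], [-0.045, -0.32, 0, 0, 0, 0.005, 15], [-0.045, -0.32, 0, 0, 0, 0.005, 15]]}}

```text
clock: 5.47
ee_pos: [618.3, -19.7, 364.8]
orientation: [0.07, 0.998, -0.0, -0.002]
contact_force: [0.5, -0.2, -3.9]
gripper_width: 23.9
finger_force: 40.0
```

```bash
python3 -c "
from h import *
plan(625.3,-310,198,82)"
```

```text
row [-4.740e-02 -2.865e-01 -1.000e-04] az -0.0001 rows 7 phi 82.0 tilt 0.18 tcp [618.3 -19.7 364.8]
```

{"fn": "step_arm", "kwargs": {"targets": [[-0.047, -0.287, 0, 0, 0, 0, 15], [-0.047, -0.287, 0, 0, 0, 0, 15], [-0.047, -0.287, 0, 0, 0, 0, 15], [-0.047, -0.287, 0, 0, 0, 0, 15], [-0.047, -0.287, 0, 0, 0, 0, 15], [-0.047, -0.287, 0, 0, 0, 0, 15], [-0.047, -0.287, 0, 0, 0, 0, 15], [-0.047, -0.287, 0, 0, 0, 0, 15]]}}

```text
clock: 6.13
ee_pos: [624.4, -314.0, 364.1]
orientation: [0.072, 0.997, -0.001, -0.001]
contact_force: [1.2, -0.3, -3.3]
gripper_width: 24.0
finger_force: 40.0
```

```bash
python3 -c "
from h import *
print(ctrl.get_state()['gripper_width'])
plan(625.3,-310,43,82)"
```

```text
23.98072383681819
row [-0.0007  0.0043  0.1541] az -0.0013 rows 4 phi 81.8 tilt 0.15 tcp [ 624.4 -314.   364.1]
```

{"fn": "step_arm", "kwargs": {"targets": [[0, 0.004, 0.04, 0, 0, 0, 15], [0, 0.004, 0.08, 0, 0, 0, 15], [0, 0.004, 0.11, 0, 0, 0, 15], [0, 0.004, 0.13, 0, 0, 0, 15], [0, 0.004, 0.145, 0, 0, 0, 15], [0, 0.004, 0.15, 0, 0, 0, 15], [0, 0.004, 0.153, 0, 0, 0, 15], [0, 0.004, 0.154, 0, 0, 0, 15]]}}

```text
clock: 6.8
ee_pos: [626.6, -303.6, 213.1]
orientation: [0.069, 0.998, -0.0, 0.0]
contact_force: [0.6, 0.2, -3.7]
gripper_width: 23.9
finger_force: 40.0
```

{"fn": "step_arm", "kwargs": {"targets": [[0, 0, 0.001, 0, 0, 0, 15], [0, 0, 0.001, 0, 0, 0, 15], [0, 0, 0.001, 0, 0, 0, 15]]}}

```text
clock: 7.05
ee_pos: [626.7, -303.6, 212.8]
orientation: [0.069, 0.998, -0.0, 0.001]
contact_force: [-0.3, 0.3, -3.8]
gripper_width: 24.1
finger_force: 40.0
```

{"fn": "step_arm", "kwargs": {"targets": [[0, 0, 0.001, 0, 0, 0, 15], [0, 0, 0.002, 0, 0, 0, 15], [0, 0, 0.003, 0, 0, 0, 15], [0, 0, 0.0035, 0, 0, 0, 15], [0, 0, 0.0035, 0, 0, 0, 15]]}}

```text
clock: 7.47
ee_pos: [626.6, -303.5, 209.1]
orientation: [0.069, 0.998, -0.0, 0.0]
contact_force: [-3.3, 1.2, 5.3]
gripper_width: 23.7
finger_force: 40.0
```

Contact reached; release and rise.

{"fn": "step_arm", "kwargs": {"targets": [[0, 0, 0, 0, 0, 0, 60], [0, 0, 0, 0, 0, 0, 60], [0, 0, 0, 0, 0, 0, 60], [0, 0, 0, 0, 0, 0, 60], [0, 0, 0, 0, 0, 0, 60], [0, 0, 0, 0, 0, 0, 60], [0, 0, 0, 0, 0, 0, 60], [0, 0, 0, 0, 0, 0, 60]]}}

```text
clock: 8.13
ee_pos: [626.5, -303.5, 208.2]
orientation: [0.069, 0.998, 0.0, -0.0]
contact_force: [0.2, 0.1, -0.5]
gripper_width: 59.9
finger_force: 0.0
```

{"fn": "step_arm", "kwargs": {"targets": [[0, 0, -0.03, 0, 0, 0, 93], [0, 0, -0.07, 0, 0, 0, 93], [0, 0, -0.11, 0, 0, 0, 93], [0, 0, -0.15, 0, 0, 0, 93], [0, 0, -0.18, 0, 0, 0, 93], [0, 0, -0.19, 0, 0, 0, 93]]}}

```text
clock: 8.63
ee_pos: [626.7, -303.6, 404.2]
orientation: [0.069, 0.998, -0.002, 0.003]
contact_force: [0.0, -0.4, -0.4]
gripper_width: 91.9
finger_force: 0.0
```

Run:
```python
from h import *
f=grab("wrist"); print(find(f,"slate",18,8,(450,800,-450,-150)))
f=grab("top"); print(find(f,"slate",18,8,(450,800,-450,-150)))
plan(400,-325,230,60)
```

```text
[((array([ 626.3, -303.5]), (175.1, 165.9), -8.0), 'mean', array([ 617.6, -313.6,   18.3]), 'z', 18.3, np.int32(15272))]
[((array([ 632., -242.]), (171.4, 44.7), -8.1), 'mean', array([ 626.3, -234.1,   18. ]), 'z', 17.9, np.int32(344))]
row [ 0.2214 -0.0526  0.0026] az 0.1225 rows 6 phi 82.1 tilt 0.22 tcp [ 626.6 -303.5  400.3]
```

{"fn": "step_arm", "kwargs": {"targets": [[0.235, -0.073, 0, 0, 0, 0.122, 93], [0.235, -0.073, 0, 0, 0, 0.122, 93], [0.235, -0.073, 0, 0, 0, 0.122, 93], [0.235, -0.073, 0, 0, 0, 0.122, 93], [0.235, -0.073, 0, 0, 0, 0.122, 93], [0.235, -0.073, 0, 0, 0, 0.122, 93], [0.235, -0.073, 0, 0, 0, 0.122, 93], [0.235, -0.073, 0, 0, 0, 0.122, 93]]}}

```text
clock: 9.4
ee_pos: [382.2, -343.4, 396.6]
orientation: [0.259, 0.966, 0.001, -0.001]
contact_force: [1.7, -0.7, 0.2]
gripper_width: 92.9
finger_force: 0.0
```

Run:
```python
from h import *
f=grab("wrist"); print(find(f,"red",36,6,(250,700,-450,450)))
plan(370,-342,20,60)
```

```text
[((array([478.4, -27.6]), (108.0, 43.8), -13.9), 'mean', array([467.5, -21.4,  35.4]), 'z', 35.8, np.int32(2293)), ((array([ 369.4, -342.6]), (97.9, 59.0), -30.8), 'mean', array([ 367.6, -341.5,   36.2]), 'z', 36.3, np.int32(4479))]
row [ 0.0118 -0.0057  0.2099] az 0.0001 rows 6 phi 60.0 tilt 0.12 tcp [ 383.3 -343.3  396.9]
```

{"fn": "step_arm", "kwargs": {"targets": [[0.012, -0.006, 0.04, 0, 0, 0.003, 93], [0.012, -0.006, 0.08, 0, 0, 0.003, 93], [0.012, -0.006, 0.12, 0, 0, 0.003, 93], [0.012, -0.006, 0.15, 0, 0, 0.003, 93], [0.012, -0.006, 0.18, 0, 0, 0.003, 93], [0.012, -0.006, 0.198, 0, 0, 0.003, 93], [0.012, -0.006, 0.206, 0, 0, 0.003, 93], [0.012, -0.006, 0.206, 0, 0, 0.003, 93]]}}

```text
clock: 10.12
ee_pos: [370.6, -341.8, 190.0]
orientation: [0.262, 0.965, 0.001, -0.002]
contact_force: [-1.2, 0.1, -0.4]
gripper_width: 92.8
finger_force: 0.0
```

{"fn": "step_arm", "kwargs": {"targets": [[0, 0, 0, 0, 0, 0, 50], [0, 0, 0, 0, 0, 0, 50], [0, 0, 0, 0, 0, 0, 50], [0, 0, 0, 0, 0, 0, 50], [0, 0, 0, 0, 0, 0, 50], [0, 0, 0, 0, 0, 0, 50], [0, 0, 0, 0, 0, 0, 50]], "grip_force": 40}}

```text
clock: 10.7
ee_pos: [370.4, -342.6, 192.8]
orientation: [0.263, 0.965, -0.0, 0.0]
contact_force: [-0.9, 1.5, 7.3]
gripper_width: 59.9
finger_force: 40.0
```

Run:
```python
from h import *
plan(400,-300,130,60)
```

```text
row [-0.004   0.0517 -0.1042] az -0.0025 rows 3 phi 59.5 tilt 0.05 tcp [ 370.4 -342.6  192.8]
```

{"fn": "step_arm", "kwargs": {"targets": [[0, 0, -0.02, 0, 0, 0, 50], [0, 0, -0.06, 0, 0, 0, 50], [0, 0, -0.1, 0, 0, 0, 50], [0, 0, -0.14, 0, 0, 0, 50], [0, 0, -0.18, 0, 0, 0, 50], [0, 0, -0.18, 0, 0, 0, 50]]}}

```text
clock: 11.2
ee_pos: [370.9, -343.2, 379.2]
orientation: [0.263, 0.965, -0.003, 0.004]
contact_force: [0.5, -1.2, -2.1]
gripper_width: 60.1
finger_force: 40.0
```

Run:
```python
from h import *
print(ctrl.get_state()['gripper_width']); plan(600,-240,210,69)
```

```text
60.09951304135869
row [-0.1452  0.2051  0.003 ] az -0.0525 rows 7 phi 59.6 tilt 0.61 tcp [ 370.9 -343.2  379.2]
```

{"fn": "step_arm", "kwargs": {"targets": [[-0.145, 0.205, 0, 0, 0, -0.0525, 50], [-0.145, 0.205, 0, 0, 0, -0.0525, 50], [-0.145, 0.205, 0, 0, 0, -0.0525, 50], [-0.145, 0.205, 0, 0, 0, -0.0525, 50], [-0.145, 0.205, 0, 0, 0, -0.0525, 50], [-0.145, 0.205, 0, 0, 0, -0.0525, 50], [-0.145, 0.205, 0, 0, 0, -0.0525, 50], [-0.145, 0.205, 0, 0, 0, -0.0525, 50]]}}

```text
clock: 11.87
ee_pos: [600.3, -237.9, 370.6]
orientation: [0.181, 0.983, 0.0, -0.001]
contact_force: [0.8, -0.2, -1.7]
gripper_width: 59.5
finger_force: 40.0
```

Run:
```python
from h import *
f=grab("wrist"); print(find(f,"ply",12,5,(560,740,-90,90)),find(f,"red",36,6,(250,700,-150,150)))
save(f,"w2.png")
f=grab("top"); print(find(f,"ply",12,5,(560,740,-90,90)))
plan(647,-5,130,69)
```

```text
[((array([634. , -36.8]), (106.9, 2.5), -22.0), 'mean', array([631.2, -35.8,  11. ]), 'z', 11.0, np.int32(215)), ((array([608.6,  12.6]), (39.7, 24.3), 69.2), 'mean', array([609. ,  23.3,  11.9]), 'z', 11.9, np.int32(169)), ((array([619.9,  39.4]), (20.2, 6.5), -21.7), 'mean', array([620.6,  38.9,  12.1]), 'z', 12.1, np.int32(62)), ((array([640.5,  11.1]), (32.0, 8.5), -29.2), 'mean', array([639.7,  11.6,  12.1]), 'z', 12.1, np.int32(109))] [((array([524.1,  -2.8]), (75.5, 37.9), 68.1), 'mean', array([518.2,  -3.3,  35.8]), 'z', 36.0, np.int32(2296))]
[((array([646.2,  -3.5]), (107.9, 70.2), -22.1), 'mean', array([645.7,  -3.7,  12. ]), 'z', 12.0, np.int32(495))]
row [0.0386 0.2362 0.0743] az 0.0001 rows 7 phi 69.0 tilt 0.1 tcp [ 598.6 -239.4  371.3]
```

View pics/w2.png

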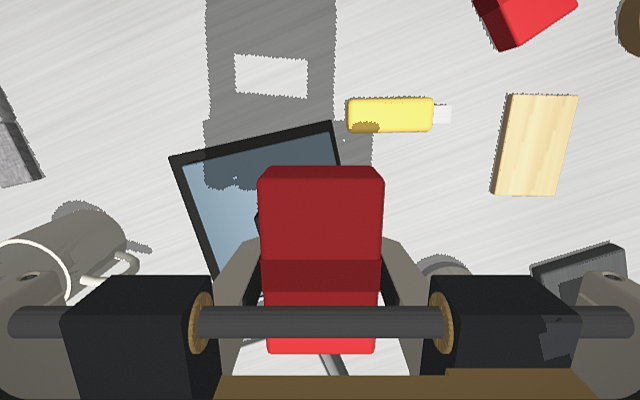

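The held carton is straight in the fingers at (320,260), and the pad at (535,145) is fully in view. I measure it by height, since the colour mask breaks up.

```bash
cat >> h.py <<'E'
def byz(f,z0,z1,box,minpx=150):
    W=cloud(f); m=(W[...,2]>z0)&(W[...,2]<z1)&(W[...,0]>box[0])&(W[...,0]<box[1])&(W[...,1]>box[2])&(W[...,1]<box[3])
    n,l,st,_=cv2.connectedComponentsWithStats(m.astype(np.uint8))
    return [(rect(W[l==i]),round(float(np.median(W[l==i][:,2])),1),st[i,4]) for i in range(1,n) if st[i,4]>=minpx]
E
python3 - <<'E'
from h import *
for n in("wrist","top","scene"):
    f=grab(n); print(n,byz(f,9,15,(560,740,-90,90)))
E
```

```text
wrist [((array([647.4,  -5.5]), (110.2, 71.6), -21.8), 12.0, np.int32(6522))]
top [((array([647.1,  -4.1]), (108.8, 69.6), -22.1), 11.8, np.int32(357))]
scene [((array([648.1,  -7.1]), (110.9, 70.0), -22.2), 12.2, np.int32(344))]
```

Run:
```python
from h import *
plan(648,-5.5,130,68)
```

```text
row [0.0378 0.2367 0.0752] az 0.0052 rows 7 phi 68.9 tilt 0.02 tcp [ 598.3 -240.   372.2]
```

{"fn": "step_arm", "kwargs": {"targets": [[0.038, 0.237, 0, 0, 0, 0.005, 50], [0.038, 0.237, 0, 0, 0, 0.005, 50], [0.038, 0.237, 0, 0, 0, 0.005, 50], [0.038, 0.237, 0.02, 0, 0, 0.005, 50], [0.038, 0.237, 0.04, 0, 0, 0.005, 50], [0.038, 0.237, 0.06, 0, 0, 0.005, 50], [0.038, 0.237, 0.07, 0, 0, 0.005, 50], [0.038, 0.237, 0.075, 0, 0, 0.005, 50]]}}

```text
clock: 12.78
ee_pos: [647.7, -2.9, 294.4]
orientation: [0.189, 0.982, -0.0, -0.002]
contact_force: [-0.1, -0.7, -2.8]
gripper_width: 59.6
finger_force: 40.0
```

{"fn": "step_arm", "kwargs": {"targets": [[0, 0, 0, 0, 0, 0, 50], [0, 0, 0, 0, 0, 0, 50], [0, 0, 0, 0, 0, 0, 50]]}}

```text
clock: 13.03
ee_pos: [648.8, -5.9, 298.9]
orientation: [0.191, 0.982, 0.0, 0.001]
contact_force: [-0.6, -0.1, -2.6]
gripper_width: 59.4
finger_force: 40.0
```

Run:
```python
from h import *
print(ctrl.get_state()['gripper_width']); plan(648,-5.5,38,68)
```

```text
59.38635894144215
row [ 0.0011 -0.      0.0939] az 0.0 rows 3 phi 68.0 tilt 0.13 tcp [648.8  -5.9 298.9]
```

{"fn": "step_arm", "kwargs": {"targets": [[0.001, 0, 0.03, 0, 0, 0, 50], [0.001, 0, 0.06, 0, 0, 0, 50], [0.001, 0, 0.078, 0, 0, 0, 50], [0.001, 0, 0.086, 0, 0, 0, 50], [0.001, 0, 0.09, 0, 0, 0, 50], [0.001, 0, 0.092, 0, 0, 0, 50], [0.001, 0, 0.093, 0, 0, 0, 50], [0.001, 0, 0.093, 0, 0, 0, 50]]}}

```text
clock: 13.7
ee_pos: [648.1, -4.2, 205.5]
orientation: [0.19, 0.982, 0.0, 0.001]
contact_force: [-0.1, 0.1, -2.1]
gripper_width: 59.9
finger_force: 40.0
```

Run:
```python
from h import *
print(ctrl.get_state()['contact_force']); plan(648,-5.5,38,68)
```

```text
[-0.09002848  0.09651504 -2.09798941]
row [-0.0004 -0.0013  0.0005] az 0.0005 rows 1 phi 68.1 tilt 0.11 tcp [648.1  -4.2 205.5]
```

{"fn": "step_arm", "kwargs": {"targets": [[0, -0.001, 0.001, 0, 0, 0, 50], [0, -0.001, 0.002, 0, 0, 0, 50], [0, -0.001, 0.002, 0, 0, 0, 50], [0, -0.001, 0.002, 0, 0, 0, 50]]}}

```text
clock: 14.03
ee_pos: [647.8, -4.7, 204.9]
orientation: [0.19, 0.982, 0.0, 0.001]
contact_force: [-4.8, 2.5, 13.6]
gripper_width: 59.8
finger_force: 40.0
```

{"fn": "step_arm", "kwargs": {"targets": [[0, 0, -0.001, 0, 0, 0, 90], [0, 0, -0.001, 0, 0, 0, 90], [0, 0, -0.001, 0, 0, 0, 90], [0, 0, -0.001, 0, 0, 0, 90], [0, 0, -0.001, 0, 0, 0, 90], [0, 0, -0.001, 0, 0, 0, 90]]}}

```text
clock: 14.53
ee_pos: [647.3, -4.9, 203.1]
orientation: [0.19, 0.982, -0.0, -0.0]
contact_force: [0.3, -0.3, 0.0]
gripper_width: 89.3
finger_force: 0.0
```

{"fn": "step_arm", "kwargs": {"targets": [[0, 0, -0.03, 0, 0, 0, 93], [0, 0, -0.07, 0, 0, 0, 93], [0, 0, -0.11, 0, 0, 0, 93], [0, 0, -0.15, 0, 0, 0, 93], [0, 0, -0.18, 0, 0, 0, 93], [0, 0, -0.18, 0, 0, 0, 93], [0, 0, -0.18, 0, 0, 0, 93]]}}

```text
clock: 15.12
ee_pos: [647.3, -4.9, 384.9]
orientation: [0.19, 0.982, 0.0, 0.002]
contact_force: [-1.2, -0.2, -0.8]
gripper_width: 93.1
finger_force: 0.0
```

Run:
```python
from h import *
f=grab("wrist"); print("stack",byz(f,44,53,(560,740,-90,90)),"red",find(f,"red",36,6,(250,560,-150,150)))
f=grab("top"); print("stack",byz(f,44,53,(560,740,-90,90)),"lid",byz(f,15,22,(450,800,-450,-150)))
plan(490,0,220,104.5)
```

```text
stack [((array([648.2,  -4.6]), (98.8, 60.4), -21.9), 48.3, np.int32(5102))] red [((array([485.7,  -0.5]), (98.7, 59.8), 13.4), 'mean', array([494. ,  -0.9,  36.3]), 'z', 36.3, np.int32(5563))]
stack [] lid [((array([ 625.8, -301.9]), (175.5, 166.0), -7.9), 18.1, np.int32(1445))]
row [ 0.1475 -0.054  -0.0048] az -0.2022 rows 6 phi 68.1 tilt 0.11 tcp [647.   -4.9 381.9]
```

{"fn": "step_arm", "kwargs": {"targets": [[0.152, -0.056, 0, 0, 0, -0.198, 93], [0.152, -0.056, 0, 0, 0, -0.198, 93], [0.152, -0.056, 0, 0, 0, -0.198, 93], [0.152, -0.056, 0, 0, 0, -0.198, 93], [0.152, -0.056, 0, 0, 0, -0.198, 93], [0.152, -0.056, 0, 0, 0, -0.198, 93], [0.152, -0.056, 0, 0, 0, -0.198, 93], [0.152, -0.056, 0, 0, 0, -0.198, 93]]}}

```text
clock: 15.88
ee_pos: [486.2, -0.3, 382.7]
orientation: [-0.118, 0.993, 0.0, -0.0]
contact_force: [0.2, -0.3, -0.4]
gripper_width: 92.6
finger_force: 0.0
```

Run:
```python
from h import *
f=grab("wrist"); print("red",find(f,"red",36,6,(250,560,-150,150)))
plan(485.3,-0.5,25,103.7)
```

```text
red [((array([483.7,  -1.1]), (98.1, 59.2), 13.5), 'mean', array([481.7,  -1.7,  36.2]), 'z', 36.2, np.int32(4746))]
row [ 8.000e-04 -1.000e-04  1.907e-01] az -0.0009 rows 5 phi 103.5 tilt 0.03 tcp [ 4.862e+02 -3.000e-01  3.827e+02]
```

{"fn": "step_arm", "kwargs": {"targets": [[0.001, 0, 0.04, 0, 0, 0, 93], [0.001, 0, 0.08, 0, 0, 0, 93], [0.001, 0, 0.12, 0, 0, 0, 93], [0.001, 0, 0.15, 0, 0, 0, 93], [0.001, 0, 0.175, 0, 0, 0, 93], [0.001, 0, 0.187, 0, 0, 0, 93], [0.001, 0, 0.19, 0, 0, 0, 93], [0.001, 0, 0.19, 0, 0, 0, 93]]}}

```text
clock: 16.6
ee_pos: [484.7, -0.4, 192.3]
orientation: [-0.119, 0.993, 0.0, -0.001]
contact_force: [0.5, -1.0, 0.1]
gripper_width: 92.7
finger_force: 0.0
```

{"fn": "step_arm", "kwargs": {"targets": [[0, 0, 0, 0, 0, 0, 50], [0, 0, 0, 0, 0, 0, 50], [0, 0, 0, 0, 0, 0, 50], [0, 0, 0, 0, 0, 0, 50], [0, 0, 0, 0, 0, 0, 50], [0, 0, 0, 0, 0, 0, 50], [0, 0, 0, 0, 0, 0, 50]]}}

```text
clock: 17.18
ee_pos: [484.5, -0.4, 193.6]
orientation: [-0.12, 0.993, -0.0, 0.0]
contact_force: [-1.7, 0.2, 7.7]
gripper_width: 59.9
finger_force: 40.0
```

{"fn": "step_arm", "kwargs": {"targets": [[0, 0, -0.02, 0, 0, 0, 50], [0, 0, -0.06, 0, 0, 0, 50], [0, 0, -0.1, 0, 0, 0, 50], [0, 0, -0.13, 0, 0, 0, 50], [0, 0, -0.14, 0, 0, 0, 50], [0, 0, -0.14, 0, 0, 0, 50]]}}

```text
clock: 17.68
ee_pos: [484.6, -0.4, 335.0]
orientation: [-0.12, 0.993, -0.0, 0.002]
contact_force: [0.6, 0.1, -3.8]
gripper_width: 59.6
finger_force: 40.0
```

Run:
```python
from h import *
print(ctrl.get_state()['gripper_width']); plan(648,-5.5,140,68)
```

```text
59.62047948281471
row [-0.1574 -0.0437  0.0287] az 0.1986 rows 5 phi 103.7 tilt 0.23 tcp [ 4.846e+02 -4.000e-01  3.350e+02]
```

{"fn": "step_arm", "kwargs": {"targets": [[-0.157, -0.044, 0, 0, 0, 0.1985, 50], [-0.157, -0.044, 0, 0, 0, 0.1985, 50], [-0.157, -0.044, 0, 0, 0, 0.1985, 50], [-0.157, -0.044, 0, 0, 0, 0.1985, 50], [-0.157, -0.044, 0, 0, 0, 0.1985, 50], [-0.157, -0.044, 0.01, 0, 0, 0.1985, 50], [-0.157, -0.044, 0.025, 0, 0, 0.1985, 50], [-0.157, -0.044, 0.025, 0, 0, 0.1985, 50]]}}

```text
clock: 18.35
ee_pos: [645.6, -5.8, 302.7]
orientation: [0.189, 0.982, -0.0, -0.004]
contact_force: [0.2, -0.9, -4.1]
gripper_width: 59.4
finger_force: 40.0
```

{"fn": "step_arm", "kwargs": {"targets": [[0, 0, 0, 0, 0, 0, 50], [0, 0, 0, 0, 0, 0, 50], [0, 0, 0, 0, 0, 0, 50]]}}

```text
clock: 18.6
ee_pos: [647.2, -5.8, 308.6]
orientation: [0.19, 0.982, 0.0, 0.0]
contact_force: [-0.0, 1.0, -2.5]
gripper_width: 59.6
finger_force: 40.0
```

Run:
```python
from h import *
print(ctrl.get_state()['gripper_width']); plan(648,-5,76,68)
```

```text
59.60656099049004
row [-0.0004  0.0011  0.0656] az 0.0004 rows 2 phi 68.1 tilt 0.03 tcp [647.2  -5.8 308.6]
```

{"fn": "step_arm", "kwargs": {"targets": [[0, 0.001, 0.03, 0, 0, 0, 50], [0, 0.001, 0.045, 0, 0, 0, 50], [0, 0.001, 0.055, 0, 0, 0, 50], [0, 0.001, 0.06, 0, 0, 0, 50], [0, 0.001, 0.063, 0, 0, 0, 50], [0, 0.001, 0.065, 0, 0, 0, 50], [0, 0.001, 0.065, 0, 0, 0, 50], [0, 0.001, 0.065, 0, 0, 0, 50]]}}

```text
clock: 19.27
ee_pos: [647.9, -4.9, 244.0]
orientation: [0.191, 0.982, 0.0, 0.001]
contact_force: [0.6, 0.5, -2.0]
gripper_width: 59.8
finger_force: 40.0
```

{"fn": "step_arm", "kwargs": {"targets": [[0, 0, 0.001, 0, 0, 0, 50], [0, 0, 0.002, 0, 0, 0, 50], [0, 0, 0.002, 0, 0, 0, 50], [0, 0, 0.002, 0, 0, 0, 50]]}}

```text
clock: 19.6
ee_pos: [647.9, -5.0, 241.7]
orientation: [0.191, 0.982, 0.0, 0.0]
contact_force: [-0.1, -0.1, 1.3]
gripper_width: 60.1
finger_force: 40.0
```

Just in contact; release, rise, and head for the last red, at (374,310) yaw 40.7.

{"fn": "step_arm", "kwargs": {"targets": [[0, 0, 0, 0, 0, 0, 90], [0, 0, 0, 0, 0, 0, 90], [0, 0, 0, 0, 0, 0, 90], [0, 0, 0, 0, 0, 0, 90], [0, 0, 0, 0, 0, 0, 90], [0, 0, 0, 0, 0, 0, 90]]}}

```text
clock: 20.1
ee_pos: [647.7, -4.9, 241.2]
orientation: [0.191, 0.982, 0.0, -0.0]
contact_force: [-0.4, 0.8, -0.3]
gripper_width: 89.2
finger_force: 0.0
```

{"fn": "step_arm", "kwargs": {"targets": [[0, 0, -0.03, 0, 0, 0, 93], [0, 0, -0.07, 0, 0, 0, 93], [0, 0, -0.11, 0, 0, 0, 93], [0, 0, -0.14, 0, 0, 0, 93], [0, 0, -0.14, 0, 0, 0, 93], [0, 0, -0.14, 0, 0, 0, 93]]}}

```text
clock: 20.6
ee_pos: [647.8, -4.9, 382.9]
orientation: [0.191, 0.982, 0.0, 0.002]
contact_force: [-0.0, -0.4, -1.4]
gripper_width: 92.9
finger_force: 0.0
```

Run:
```python
from h import *
f=grab("wrist"); print("stack",byz(f,79,89,(560,740,-90,90)))
plan(374,310,220,130.7)
```

```text
stack [((array([647.6,  -4.6]), (99.2, 60.4), -21.9), 84.3, np.int32(6430))]
row [ 0.3715  0.1896 -0.006 ] az -0.3483 rows 11 phi 68.0 tilt 0.0 tcp [647.5  -4.9 381. ]
```

{"fn": "step_arm", "kwargs": {"targets": [[0.27, 0.138, 0, 0, 0, -0.25, 93], [0.27, 0.138, 0, 0, 0, -0.25, 93], [0.27, 0.138, 0, 0, 0, -0.25, 93], [0.27, 0.138, 0, 0, 0, -0.25, 93], [0.27, 0.138, 0, 0, 0, -0.25, 93], [0.27, 0.138, 0, 0, 0, -0.25, 93], [0.27, 0.138, 0, 0, 0, -0.25, 93], [0.27, 0.138, 0, 0, 0, -0.25, 93]]}}

```text
clock: 21.32
ee_pos: [445.7, 226.7, 379.6]
orientation: [-0.202, 0.979, 0.0, -0.002]
contact_force: [0.5, 0.7, -0.0]
gripper_width: 92.9
finger_force: 0.0
```

Run:
```python
from h import *
plan(374,310,215,130.7)
```

```text
row [ 0.0329  0.1048 -0.0022] az -0.0967 rows 3 phi 113.3 tilt 0.23 tcp [445.7 226.7 379.6]
```

{"fn": "step_arm", "kwargs": {"targets": [[0.033, 0.105, 0, 0, 0, -0.097, 93], [0.033, 0.105, 0, 0, 0, -0.097, 93], [0.033, 0.105, 0, 0, 0, -0.097, 93], [0.033, 0.105, 0, 0, 0, -0.097, 93], [0.033, 0.105, 0, 0, 0, -0.097, 93], [0.033, 0.105, 0, 0, 0, -0.097, 93]]}}

```text
clock: 21.82
ee_pos: [378.0, 307.4, 380.4]
orientation: [-0.345, 0.938, -0.0, -0.001]
contact_force: [0.7, 0.7, 0.1]
gripper_width: 92.6
finger_force: 0.0
```

Run:
```python
from h import *
f=grab("wrist"); o=find(f,"red",36,6,(250,560,200,450)); print(o); (c,_,a)=o[0][0]
plan(c[0],c[1],25,a+90)
```

```text
[((array([373.2, 310.9]), (98.0, 59.7), 40.8), 'mean', array([371.6, 309.1,  36.2]), 'z', 36.2, np.int32(4821))]
row [0.0012 0.0061 0.1885] az -0.0024 rows 5 phi 130.4 tilt 0.07 tcp [378.3 307.2 380.5]
```

{"fn": "step_arm", "kwargs": {"targets": [[0.001, 0.006, 0.04, 0, 0, -0.002, 93], [0.001, 0.006, 0.08, 0, 0, -0.002, 93], [0.001, 0.006, 0.12, 0, 0, -0.002, 93], [0.001, 0.006, 0.15, 0, 0, -0.002, 93], [0.001, 0.006, 0.175, 0, 0, -0.002, 93], [0.001, 0.006, 0.185, 0, 0, -0.002, 93], [0.001, 0.006, 0.187, 0, 0, -0.002, 93], [0.001, 0.006, 0.187, 0, 0, -0.002, 93]]}}

```text
clock: 22.53
ee_pos: [373.6, 311.4, 194.4]
orientation: [-0.348, 0.937, -0.0, -0.0]
contact_force: [0.4, -0.0, 0.3]
gripper_width: 92.9
finger_force: 0.0
```

{"fn": "step_arm", "kwargs": {"targets": [[0, 0, 0, 0, 0, 0, 50], [0, 0, 0, 0, 0, 0, 50], [0, 0, 0, 0, 0, 0, 50], [0, 0, 0, 0, 0, 0, 50], [0, 0, 0, 0, 0, 0, 50], [0, 0, 0, 0, 0, 0, 50], [0, 0, 0, 0, 0, 0, 50]]}}

```text
clock: 23.12
ee_pos: [373.1, 311.9, 194.7]
orientation: [-0.349, 0.937, 0.0, 0.0]
contact_force: [-0.1, -0.3, 6.1]
gripper_width: 59.8
finger_force: 40.0
```

{"fn": "step_arm", "kwargs": {"targets": [[0, 0, -0.02, 0, 0, 0, 50], [0, 0, -0.06, 0, 0, 0, 50], [0, 0, -0.1, 0, 0, 0, 50], [0, 0, -0.14, 0, 0, 0, 50], [0, 0, -0.17, 0, 0, 0, 50], [0, 0, -0.17, 0, 0, 0, 50], [0, 0, -0.17, 0, 0, 0, 50]]}}

```text
clock: 23.7
ee_pos: [372.9, 311.8, 365.2]
orientation: [-0.349, 0.937, 0.0, 0.001]
contact_force: [0.2, 0.7, -3.0]
gripper_width: 59.7
finger_force: 40.0
```

Run:
```python
from h import *
print(ctrl.get_state()['gripper_width']); plan(648,-5,185,68)
```

```text
59.690613802210166
row [-0.001  -0.4196  0.0133] az 0.3491 rows 11 phi 130.8 tilt 0.15 tcp [372.9 311.8 365.2]
```

{"fn": "step_arm", "kwargs": {"targets": [[0, -0.3, 0, 0, 0, 0.25, 50], [0, -0.3, 0, 0, 0, 0.25, 50], [0, -0.3, 0, 0, 0, 0.25, 50], [0, -0.3, 0, 0, 0, 0.25, 50], [0, -0.3, 0, 0, 0, 0.25, 50], [0, -0.3, 0, 0, 0, 0.25, 50], [0, -0.3, 0, 0, 0, 0.25, 50], [0, -0.3, 0, 0, 0, 0.25, 50]]}}

```text
clock: 24.37
ee_pos: [571.6, 80.5, 361.8]
orientation: [0.039, 0.999, -0.001, -0.001]
contact_force: [-0.1, -0.3, -2.5]
gripper_width: 59.6
finger_force: 40.0
```

Run:
```python
from h import *
print(ctrl.get_state()['gripper_width']); plan(648,-5,180,68)
```

```text
59.626586760152726
row [-0.0829 -0.0793  0.0148] az 0.0972 rows 3 phi 85.5 tilt 0.12 tcp [571.6  80.5 361.8]
```

{"fn": "step_arm", "kwargs": {"targets": [[-0.083, -0.079, 0, 0, 0, 0.097, 50], [-0.083, -0.079, 0, 0, 0, 0.097, 50], [-0.083, -0.079, 0, 0, 0, 0.097, 50], [-0.083, -0.079, 0, 0, 0, 0.097, 50], [-0.083, -0.079, 0.02, 0, 0, 0.097, 50], [-0.083, -0.079, 0.02, 0, 0, 0.097, 50], [-0.083, -0.079, 0.02, 0, 0, 0.097, 50]]}}

```text
clock: 24.95
ee_pos: [645.6, 0.3, 341.8]
orientation: [0.187, 0.982, -0.0, -0.002]
contact_force: [-0.5, 0.5, -1.5]
gripper_width: 59.9
finger_force: 40.0
```

Run:
```python
from h import *
print(ctrl.get_state()['gripper_width']); plan(648,-5,113,68)
```

```text
59.861051922235944
row [-0.0045 -0.004   0.0618] az 0.0023 rows 2 phi 68.4 tilt 0.28 tcp [6.456e+02 3.000e-01 3.418e+02]
```

Still settling; let it settle and replan.

{"fn": "step_arm", "kwargs": {"targets": [[0, 0, 0, 0, 0, 0, 50], [0, 0, 0, 0, 0, 0, 50], [0, 0, 0, 0, 0, 0, 50]]}}

```text
clock: 25.2
ee_pos: [646.1, 0.3, 344.9]
orientation: [0.187, 0.982, 0.0, 0.0]
contact_force: [0.1, 0.3, -2.7]
gripper_width: 60.0
finger_force: 40.0
```

Run:
```python
from h import *
plan(648,-5,113.5,68)
```

```text
row [-0.0037 -0.0043  0.0644] az 0.0023 rows 2 phi 68.4 tilt 0.05 tcp [6.461e+02 3.000e-01 3.449e+02]
```

{"fn": "step_arm", "kwargs": {"targets": [[-0.003, -0.004, 0.03, 0, 0, 0.002, 50], [-0.003, -0.004, 0.045, 0, 0, 0.002, 50], [-0.003, -0.004, 0.055, 0, 0, 0.002, 50], [-0.003, -0.004, 0.06, 0, 0, 0.002, 50], [-0.003, -0.004, 0.063, 0, 0, 0.002, 50], [-0.003, -0.004, 0.064, 0, 0, 0.002, 50], [-0.003, -0.004, 0.064, 0, 0, 0.002, 50], [-0.003, -0.004, 0.064, 0, 0, 0.002, 50]]}}

```text
clock: 25.87
ee_pos: [647.7, -4.8, 281.1]
orientation: [0.191, 0.982, 0.0, 0.001]
contact_force: [-0.7, -0.9, -1.9]
gripper_width: 59.5
finger_force: 40.0
```

{"fn": "step_arm", "kwargs": {"targets": [[0, 0, 0.001, 0, 0, 0, 50], [0, 0, 0.002, 0, 0, 0, 50], [0, 0, 0.002, 0, 0, 0, 50], [0, 0, 0.002, 0, 0, 0, 50]]}}

```text
clock: 26.2
ee_pos: [647.6, -4.9, 278.7]
orientation: [0.191, 0.982, 0.0, 0.0]
contact_force: [-0.1, 0.3, 2.1]
gripper_width: 59.4
finger_force: 40.0
```

{"fn": "step_arm", "kwargs": {"targets": [[0, 0, 0, 0, 0, 0, 90], [0, 0, 0, 0, 0, 0, 90], [0, 0, 0, 0, 0, 0, 90], [0, 0, 0, 0, 0, 0, 90], [0, 0, 0, 0, 0, 0, 90], [0, 0, 0, 0, 0, 0, 90]]}}

```text
clock: 26.7
ee_pos: [647.5, -4.9, 278.2]
orientation: [0.191, 0.982, 0.0, -0.0]
contact_force: [-0.1, -0.9, -0.1]
gripper_width: 89.7
finger_force: 0.0
```

{"fn": "step_arm", "kwargs": {"targets": [[0, 0, -0.03, 0, 0, 0, 93], [0, 0, -0.07, 0, 0, 0, 93], [0, 0, -0.11, 0, 0, 0, 93], [0, 0, -0.14, 0, 0, 0, 93], [0, 0, -0.14, 0, 0, 0, 93], [0, 0, -0.14, 0, 0, 0, 93]]}}

```text
clock: 27.2
ee_pos: [647.5, -4.8, 419.9]
orientation: [0.191, 0.982, 0.0, 0.002]
contact_force: [1.2, -0.8, -0.5]
gripper_width: 93.0
finger_force: 0.0
```

Run:
```python
from h import *
f=grab("wrist"); print("stack",byz(f,115,126,(560,740,-90,90)))
f=grab("top"); print("lid",byz(f,15,22,(450,800,-450,-150)))
print("green",find(f,"green",41,8,(500,720,200,420),20))
plan(612,307,255,83)
```

```text
stack [((array([647.6,  -4.7]), (99.4, 60.4), -22.0), 120.2, np.int32(6408))]
lid [((array([ 625.6, -302.2]), (175.1, 166.2), -7.5), 18.3, np.int32(1447))]
green [((array([613.5, 317.4]), (96.3, 61.4), -2.0), 'mean', array([612.3, 317.9,  41.3]), 'z', 41.4, np.int32(422))]
row [ 0.1494  0.276  -0.005 ] az -0.0833 rows 8 phi 68.0 tilt 0.11 tcp [647.2  -4.8 416.9]
```

{"fn": "step_arm", "kwargs": {"targets": [[0.153, 0.285, 0, 0, 0, -0.11, 93], [0.153, 0.285, 0, 0, 0, -0.11, 93], [0.153, 0.285, 0, 0, 0, -0.11, 93], [0.153, 0.285, 0, 0, 0, -0.11, 93], [0.153, 0.285, 0, 0, 0, -0.11, 93], [0.153, 0.285, 0, 0, 0, -0.11, 93], [0.153, 0.285, 0, 0, 0, -0.11, 93], [0.153, 0.285, 0, 0, 0, -0.11, 93]]}}

```text
clock: 27.97
ee_pos: [611.3, 319.7, 416.1]
orientation: [0.018, 1.0, -0.0, -0.001]
contact_force: [0.4, 0.6, -0.9]
gripper_width: 92.8
finger_force: 0.0
```

{"fn": "step_arm", "kwargs": {"targets": [[0, 0, 0, 0, 0, 0, 93], [0, 0, 0, 0, 0, 0, 93]]}}

```text
clock: 28.13
ee_pos: [611.8, 318.2, 415.9]
orientation: [0.018, 1.0, -0.001, -0.001]
contact_force: [-1.0, -0.8, 0.4]
gripper_width: 92.5
finger_force: 0.0
```

Run:
```python
from h import *
f=grab("wrist"); save(f,"w3.png"); print("green",byz(f,35,47,(530,700,230,390)),find(f,"green",41,8,(500,720,200,420)),"rim",byz(f,56,64,(500,730,200,420),100))
plan(612.5,317.5,29,88)
```

```text
green [((array([575.5, 235.6]), (91.5, 0.9), -7.0), 41.3, np.int32(177)), ((array([623.2, 381. ]), (152.8, 0.8), -6.9), 41.3, np.int32(253)), ((array([614.4, 317.4]), (100.2, 60.2), -3.5), 41.2, np.int32(4141)), ((array([692.7, 290.5]), (121.5, 2.1), 82.8), 41.2, np.int32(385))] [((array([613.5, 317.1]), (98.3, 59.4), -3.1), 'mean', array([611. , 317.2,  41.2]), 'z', 41.2, np.int32(4049))] rim [((array([614.1, 306.6]), (170.0, 160.3), -6.9), 59.9, np.int32(2711))]
row [-0.0008  0.001   0.2204] az -0.0008 rows 6 phi 87.9 tilt 0.16 tcp [612.2 316.8 416.4]
```

View pics/w3.png

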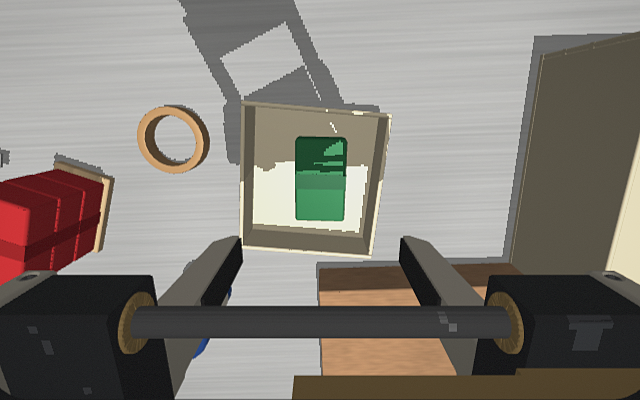

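The wrist view shows the green carton on the tub floor at (321,178), centred (614,317) with yaw -3.3°. I go in with an opening of 78 so the finger backs clear the walls.

{"fn": "step_arm", "kwargs": {"targets": [[-0.002, 0.001, 0.04, 0, 0, 0.006, 78], [-0.002, 0.001, 0.08, 0, 0, 0.006, 78], [-0.002, 0.001, 0.12, 0, 0, 0.006, 78], [-0.002, 0.001, 0.14, 0, 0, 0.006, 78], [-0.002, 0.001, 0.14, 0, 0, 0.006, 78], [-0.002, 0.001, 0.14, 0, 0, 0.006, 78]]}}

```text
clock: 28.68
ee_pos: [614.7, 316.3, 277.7]
orientation: [0.029, 1.0, -0.0, -0.001]
contact_force: [0.3, 0.4, 0.1]
gripper_width: 78.0
finger_force: 0.0
```

Run:
```python
from h import *
print(ctrl.get_state()['gripper_width']); plan(614,317.2,30.5,86.7)
```

```text
78.02299959670995
row [0.0006 0.0009 0.0802] az -0.0003 rows 2 phi 86.6 tilt 0.12 tcp [614.7 316.3 277.7]
```

{"fn": "step_arm", "kwargs": {"targets": [[0, 0.001, 0.03, 0, 0, 0, 78], [0, 0.001, 0.055, 0, 0, 0, 78], [0, 0.001, 0.07, 0, 0, 0, 78], [0, 0.001, 0.078, 0, 0, 0, 78], [0, 0.001, 0.08, 0, 0, 0, 78], [0, 0.001, 0.08, 0, 0, 0, 78]]}}

```text
clock: 29.18
ee_pos: [614.9, 318.6, 199.3]
orientation: [0.029, 1.0, 0.0, 0.001]
contact_force: [-0.2, 0.6, 0.0]
gripper_width: 77.7
finger_force: 0.0
```

{"fn": "step_arm", "kwargs": {"targets": [[0, 0, 0, 0, 0, 0, 50], [0, 0, 0, 0, 0, 0, 50], [0, 0, 0, 0, 0, 0, 50], [0, 0, 0, 0, 0, 0, 50], [0, 0, 0, 0, 0, 0, 50], [0, 0, 0, 0, 0, 0, 50]]}}

```text
clock: 29.68
ee_pos: [614.7, 318.5, 199.3]
orientation: [0.028, 1.0, 0.0, 0.001]
contact_force: [-0.9, -1.7, 6.7]
gripper_width: 60.0
finger_force: 40.0
```

{"fn": "step_arm", "kwargs": {"targets": [[0, 0, -0.02, 0, 0, 0, 50], [0, 0, -0.06, 0, 0, 0, 50], [0, 0, -0.1, 0, 0, 0, 50], [0, 0, -0.14, 0, 0, 0, 50], [0, 0, -0.18, 0, 0, 0, 50], [0, 0, -0.2, 0, 0, 0, 50], [0, 0, -0.2, 0, 0, 0, 50], [0, 0, -0.2, 0, 0, 0, 50]]}}

```text
clock: 30.35
ee_pos: [614.2, 318.6, 398.2]
orientation: [0.028, 1.0, 0.0, 0.0]
contact_force: [-0.0, -0.2, -4.9]
gripper_width: 59.7
finger_force: 40.0
```

Run:
```python
from h import *
print(ctrl.get_state()['gripper_width']); plan(648,-5,220,68)
```

```text
59.656632664903825
row [-0.0522 -0.3212  0.0111] az 0.1041 rows 8 phi 86.7 tilt 0.04 tcp [614.2 318.6 398.2]
```

{"fn": "step_arm", "kwargs": {"targets": [[-0.052, -0.321, 0, 0, 0, 0.104, 50], [-0.052, -0.321, 0, 0, 0, 0.104, 50], [-0.052, -0.321, 0, 0, 0, 0.104, 50], [-0.052, -0.321, 0, 0, 0, 0.104, 50], [-0.052, -0.321, 0, 0, 0, 0.104, 50], [-0.052, -0.321, 0, 0, 0, 0.104, 50], [-0.052, -0.321, 0, 0, 0, 0.104, 50], [-0.052, -0.321, 0, 0, 0, 0.104, 50]]}}

```text
clock: 31.02
ee_pos: [647.6, -7.7, 395.0]
orientation: [0.191, 0.982, -0.0, -0.002]
contact_force: [1.0, 1.1, -3.4]
gripper_width: 59.7
finger_force: 40.0
```

{"fn": "step_arm", "kwargs": {"targets": [[0, 0, 0.01, 0, 0, 0, 50], [0, 0, 0.01, 0, 0, 0, 50], [0, 0, 0.01, 0, 0, 0, 50], [0, 0, 0.01, 0, 0, 0, 50]]}}

```text
clock: 31.35
ee_pos: [647.9, -3.7, 387.1]
orientation: [0.19, 0.982, -0.0, -0.001]
contact_force: [-0.7, -0.0, -2.8]
gripper_width: 59.8
finger_force: 40.0
```

Run:
```python
from h import *
print(ctrl.get_state()['gripper_width']); plan(648,-5,149,68)
```

```text
59.83753054239335
row [-0.0008 -0.0012  0.0711] az 0.0004 rows 2 phi 68.1 tilt 0.12 tcp [647.9  -3.7 387.1]
```

{"fn": "step_arm", "kwargs": {"targets": [[-0.001, -0.001, 0.03, 0, 0, 0, 50], [-0.001, -0.001, 0.05, 0, 0, 0, 50], [-0.001, -0.001, 0.06, 0, 0, 0, 50], [-0.001, -0.001, 0.066, 0, 0, 0, 50], [-0.001, -0.001, 0.069, 0, 0, 0, 50], [-0.001, -0.001, 0.071, 0, 0, 0, 50], [-0.001, -0.001, 0.071, 0, 0, 0, 50], [-0.001, -0.001, 0.071, 0, 0, 0, 50]]}}

```text
clock: 32.02
ee_pos: [648.7, -6.0, 318.2]
orientation: [0.191, 0.982, 0.0, 0.001]
contact_force: [0.4, 0.1, -2.6]
gripper_width: 59.6
finger_force: 40.0
```

{"fn": "step_arm", "kwargs": {"targets": [[0, 0, 0.001, 0, 0, 0, 50], [0, 0, 0.001, 0, 0, 0, 50], [0, 0, 0.001, 0, 0, 0, 50]]}}

```text
clock: 32.27
ee_pos: [648.6, -6.2, 316.5]
orientation: [0.191, 0.982, 0.0, 0.0]
contact_force: [-0.8, -0.5, -3.0]
gripper_width: 59.3
finger_force: 40.0
```

{"fn": "step_arm", "kwargs": {"targets": [[0, 0, 0.001, 0, 0, 0, 50], [0, 0, 0.002, 0, 0, 0, 50], [0, 0, 0.002, 0, 0, 0, 50], [0, 0, 0.002, 0, 0, 0, 50]]}}

```text
clock: 32.6
ee_pos: [648.6, -6.2, 314.3]
orientation: [0.191, 0.982, -0.0, 0.0]
contact_force: [-0.8, -0.3, -1.5]
gripper_width: 60.0
finger_force: 40.0
```

Load is transferring at the expected height, so I release.

{"fn": "step_arm", "kwargs": {"targets": [[0, 0, 0, 0, 0, 0, 90], [0, 0, 0, 0, 0, 0, 90], [0, 0, 0, 0, 0, 0, 90], [0, 0, 0, 0, 0, 0, 90], [0, 0, 0, 0, 0, 0, 90], [0, 0, 0, 0, 0, 0, 90]]}}

```text
clock: 33.1
ee_pos: [648.6, -6.1, 314.3]
orientation: [0.191, 0.982, 0.0, 0.0]
contact_force: [0.2, -0.0, -0.3]
gripper_width: 89.3
finger_force: 0.0
```

{"fn": "step_arm", "kwargs": {"targets": [[0, 0, -0.03, 0, 0, 0, 93], [0, 0, -0.06, 0, 0, 0, 93], [0, 0, -0.09, 0, 0, 0, 93], [0, 0, -0.11, 0, 0, 0, 93], [0, 0, -0.11, 0, 0, 0, 93], [0, 0, -0.11, 0, 0, 0, 93]]}}

```text
clock: 33.6
ee_pos: [648.5, -6.1, 425.0]
orientation: [0.191, 0.982, 0.0, 0.001]
contact_force: [0.3, 0.4, -1.1]
gripper_width: 92.9
finger_force: 0.0
```

Run:
```python
from h import *
f=grab("wrist"); print("stack",byz(f,150,162,(560,740,-90,90)))
f=grab("top"); save(f,"top1.png"); print("lid",byz(f,15,22,(450,800,-450,-150)),"knob",byz(f,50,60,(550,700,-380,-200),20))
plan(600,-302,230,82)
```

```text
stack [((array([647.9,  -5.7]), (99.2, 60.5), -22.1), 156.2, np.int32(7850))]
lid [((array([ 626. , -301.9]), (175.5, 165.8), -7.8), 18.2, np.int32(1447))] knob [((array([ 625.7, -302. ]), (48.7, 23.4), -7.7), 55.0, np.int32(85))]
row [-0.066  -0.2925  0.0259] az -0.0777 rows 8 phi 68.0 tilt 0.11 tcp [648.4  -6.1 422.8]
```

{"fn": "step_arm", "kwargs": {"targets": [[-0.082, -0.282, 0, 0, 0, -0.078, 93], [-0.082, -0.282, 0, 0, 0, -0.078, 93], [-0.082, -0.282, 0, 0, 0, -0.078, 93], [-0.082, -0.282, 0, 0, 0, -0.078, 93], [-0.082, -0.282, 0, 0, 0, -0.078, 93], [-0.082, -0.282, 0, 0, 0, -0.078, 93], [-0.082, -0.282, 0, 0, 0, -0.078, 93], [-0.082, -0.282, 0, 0, 0, -0.078, 93]]}}

```text
clock: 34.37
ee_pos: [617.5, -304.3, 421.9]
orientation: [0.072, 0.997, -0.0, -0.001]
contact_force: [-0.8, 0.4, 0.7]
gripper_width: 92.9
finger_force: 0.0
```

{"fn": "step_arm", "kwargs": {"targets": [[0, 0, 0, 0, 0, 0, 70], [0, 0, 0, 0, 0, 0, 70], [0, 0, 0, 0, 0, 0, 70]]}}

```text
clock: 34.62
ee_pos: [619.3, -297.0, 423.5]
orientation: [0.069, 0.998, 0.0, -0.001]
contact_force: [0.5, 0.7, -0.3]
gripper_width: 77.3
finger_force: 0.0
```

Run:
```python
from h import *
f=grab("wrist"); print("lid",byz(f,14,23,(450,800,-450,-150)),"knob",byz(f,48,62,(550,720,-400,-200)))
plan(626,-302.5,150,82)
```

```text
lid [((array([ 550.4, -165.4]), (44.9, 35.1), 70.1), 21.6, np.int32(905)), ((array([ 626.7, -303.5]), (174.6, 166.5), -7.9), 18.3, np.int32(16400)), ((array([ 730.5, -345.3]), (89.6, 4.8), 87.3), 18.8, np.int32(195))] knob [((array([ 625.7, -303.1]), (49.1, 22.7), -8.6), 56.1, np.int32(832))]
row [-0.0074 -0.0048  0.1068] az 0.0008 rows 3 phi 82.1 tilt 0.05 tcp [ 619.4 -296.8  423.8]
```

{"fn": "step_arm", "kwargs": {"targets": [[-0.007, -0.006, 0.04, 0, 0, 0, 70], [-0.007, -0.006, 0.08, 0, 0, 0, 70], [-0.007, -0.006, 0.11, 0, 0, 0, 70], [-0.007, -0.006, 0.13, 0, 0, 0, 70], [-0.007, -0.006, 0.13, 0, 0, 0, 70], [-0.007, -0.006, 0.13, 0, 0, 0, 70]]}}

```text
clock: 35.17
ee_pos: [625.5, -304.1, 294.1]
orientation: [0.069, 0.998, 0.0, -0.001]
contact_force: [0.3, -0.1, 0.9]
gripper_width: 69.8
finger_force: 0.0
```

Run:
```python
from h import *
plan(626.3,-303.3,42,82)
```

```text
row [-0.0008  0.0009  0.0851] az 0.0007 rows 3 phi 82.1 tilt 0.07 tcp [ 625.5 -304.1  294.1]
```

{"fn": "step_arm", "kwargs": {"targets": [[-0.001, 0.001, 0.03, 0, 0, 0, 60], [-0.001, 0.001, 0.06, 0, 0, 0, 60], [-0.001, 0.001, 0.075, 0, 0, 0, 60], [-0.001, 0.001, 0.082, 0, 0, 0, 60], [-0.001, 0.001, 0.084, 0, 0, 0, 60], [-0.001, 0.001, 0.084, 0, 0, 0, 60], [-0.001, 0.001, 0.084, 0, 0, 0, 15], [-0.001, 0.001, 0.084, 0, 0, 0, 15]]}}

```text
clock: 35.83
ee_pos: [626.7, -304.6, 211.9]
orientation: [0.069, 0.998, -0.001, 0.001]
contact_force: [0.5, -0.2, -0.0]
gripper_width: 51.0
finger_force: 0.0
```

{"fn": "step_arm", "kwargs": {"targets": [[0, 0, 0, 0, 0, 0, 15], [0, 0, 0, 0, 0, 0, 15], [0, 0, 0, 0, 0, 0, 15], [0, 0, 0, 0, 0, 0, 15], [0, 0, 0, 0, 0, 0, 15], [0, 0, 0, 0, 0, 0, 15], [0, 0, 0, 0, 0, 0, 15]]}}

```text
clock: 36.42
ee_pos: [626.3, -304.3, 210.5]
orientation: [0.069, 0.998, 0.0, 0.0]
contact_force: [-0.7, 2.0, 3.5]
gripper_width: 23.8
finger_force: 40.0
```

{"fn": "step_arm", "kwargs": {"targets": [[0, 0, -0.02, 0, 0, 0, 15], [0, 0, -0.06, 0, 0, 0, 15], [0, 0, -0.1, 0, 0, 0, 15], [0, 0, -0.14, 0, 0, 0, 15], [0, 0, -0.15, 0, 0, 0, 15], [0, 0, -0.15, 0, 0, 0, 15], [0, 0, -0.15, 0, 0, 0, 15]]}}

```text
clock: 37.0
ee_pos: [625.9, -304.3, 358.7]
orientation: [0.069, 0.998, 0.0, -0.001]
contact_force: [-0.6, -0.2, -4.6]
gripper_width: 23.8
finger_force: 40.0
```

Run:
```python
from h import *
plan(440,-200,190,83)
```

```text
row [0.1986 0.0776 0.002 ] az -0.0053 rows 6 phi 82.1 tilt 0.1 tcp [ 625.9 -304.3  358.7]
```

{"fn": "step_arm", "kwargs": {"targets": [[0.199, 0.078, 0, 0, 0, -0.005, 15], [0.199, 0.078, 0, 0, 0, -0.005, 15], [0.199, 0.078, 0, 0, 0, -0.005, 15], [0.199, 0.078, 0, 0, 0, -0.005, 15], [0.199, 0.078, 0, 0, 0, -0.005, 15], [0.199, 0.078, 0, 0, 0, -0.005, 15], [0.199, 0.078, 0, 0, 0, -0.005, 15]]}}

```text
clock: 37.58
ee_pos: [437.8, -198.4, 358.1]
orientation: [0.061, 0.998, 0.001, -0.002]
contact_force: [1.2, -0.2, -4.2]
gripper_width: 23.8
finger_force: 40.0
```

Run:
```python
from h import *
print(ctrl.get_state()['gripper_width']);plan(430,100,190,83)
```

```text
23.81406572183982
row [0.0443 0.2951 0.0019] az -0.0002 rows 8 phi 83.0 tilt 0.3 tcp [ 437.8 -198.4  358.1]
```

{"fn": "step_arm", "kwargs": {"targets": [[0.048, 0.325, 0, 0, 0, 0, 15], [0.048, 0.325, 0, 0, 0, 0, 15], [0.048, 0.325, 0, 0, 0, 0, 15], [0.048, 0.325, 0, 0, 0, 0, 15], [0.048, 0.325, 0, 0, 0, 0, 15], [0.048, 0.325, 0, 0, 0, 0, 15], [0.048, 0.325, 0, 0, 0, 0, 15], [0.048, 0.325, 0, 0, 0, 0, 15]]}}

```text
clock: 38.25
ee_pos: [432.5, 131.3, 358.9]
orientation: [0.061, 0.998, -0.0, -0.001]
contact_force: [0.8, -0.1, -3.4]
gripper_width: 23.5
finger_force: 40.0
```

Run:
```python
from h import *
print(ctrl.get_state()['gripper_width']);plan(540,300,190,83)
```

```text
23.503150107177408
row [-0.0861  0.1806  0.0017] az -0.0002 rows 5 phi 83.0 tilt 0.09 tcp [432.5 131.3 358.9]
```

{"fn": "step_arm", "kwargs": {"targets": [[-0.086, 0.181, 0, 0, 0, 0, 15], [-0.086, 0.181, 0, 0, 0, 0, 15], [-0.086, 0.181, 0, 0, 0, 0, 15], [-0.086, 0.181, 0, 0, 0, 0, 15], [-0.086, 0.181, 0, 0, 0, 0, 15], [-0.086, 0.181, 0, 0, 0, 0, 15], [-0.086, 0.181, 0, 0, 0, 0, 15]]}}

```text
clock: 38.83
ee_pos: [540.6, 299.2, 357.4]
orientation: [0.061, 0.998, -0.001, -0.001]
contact_force: [0.6, -0.6, -4.0]
gripper_width: 23.7
finger_force: 40.0
```

Run:
```python
from h import *
f=grab("wrist"); print("lid in hand",byz(f,155,180,(400,700,150,450)),[byz(f,56,64,(500,730,200,420),100)])
plan(613.6,306.2,150,83)
```

```text
lid in hand [((array([506.5, 303.3]), (166.3, 108.8), 83.0), 165.2, np.int32(46942)), ((array([617.5, 289.7]), (49.1, 20.2), 83.2), 165.1, np.int32(1510))] [[]]
row [-0.0721  0.017   0.0406] az -0.0 rows 3 phi 83.0 tilt 0.19 tcp [540.1 298.2 357.8]
```

{"fn": "step_arm", "kwargs": {"targets": [[-0.072, 0.017, 0.0, 0, 0, 0, 15], [-0.072, 0.017, 0.02, 0, 0, 0, 15], [-0.072, 0.017, 0.04, 0, 0, 0, 15], [-0.072, 0.017, 0.04, 0, 0, 0, 15], [-0.072, 0.017, 0.04, 0, 0, 0, 15], [-0.072, 0.017, 0.04, 0, 0, 0, 15]]}}

```text
clock: 39.38
ee_pos: [612.9, 305.6, 321.1]
orientation: [0.062, 0.998, 0.0, 0.0]
contact_force: [-0.1, 0.1, -2.1]
gripper_width: 23.8
finger_force: 40.0
```

Run:
```python
from h import *
print(ctrl.get_state()['gripper_width']);plan(613.6,306.2,103,83)
```

```text
23.827765915434316
row [-0.0006  0.0007  0.0511] az -0.0004 rows 2 phi 82.9 tilt 0.0 tcp [612.9 305.6 321.1]
```

{"fn": "step_arm", "kwargs": {"targets": [[-0.001, 0.001, 0.025, 0, 0, 0, 15], [-0.001, 0.001, 0.04, 0, 0, 0, 15], [-0.001, 0.001, 0.048, 0, 0, 0, 15], [-0.001, 0.001, 0.05, 0, 0, 0, 15], [-0.001, 0.001, 0.05, 0, 0, 0, 15], [-0.001, 0.001, 0.05, 0, 0, 0, 15]]}}

```text
clock: 39.88
ee_pos: [614.6, 307.0, 271.8]
orientation: [0.061, 0.998, 0.0, 0.001]
contact_force: [-0.7, -0.1, -3.8]
gripper_width: 23.6
finger_force: 40.0
```

Run:
```python
from h import *
plan(613.6,306.2,92.5,83)
```

```text
row [ 0.0009 -0.0009  0.0123] az -0.0002 rows 1 phi 83.0 tilt 0.11 tcp [614.6 307.  271.8]
```

{"fn": "step_arm", "kwargs": {"targets": [[0.001, -0.001, 0.002, 0, 0, 0, 15], [0.001, -0.001, 0.004, 0, 0, 0, 15], [0.001, -0.001, 0.006, 0, 0, 0, 15], [0.001, -0.001, 0.008, 0, 0, 0, 15], [0.001, -0.001, 0.01, 0, 0, 0, 15], [0.001, -0.001, 0.011, 0, 0, 0, 15], [0.001, -0.001, 0.011, 0, 0, 0, 15]]}}

```text
clock: 40.47
ee_pos: [613.2, 305.9, 258.8]
orientation: [0.061, 0.998, -0.0, -0.0]
contact_force: [-0.3, 0.6, -4.3]
gripper_width: 23.5
finger_force: 40.0
```

{"fn": "step_arm", "kwargs": {"targets": [[0, 0, 0.001, 0, 0, 0, 15], [0, 0, 0.001, 0, 0, 0, 15], [0, 0, 0.001, 0, 0, 0, 15]]}}

```text
clock: 40.72
ee_pos: [613.3, 306.0, 258.5]
orientation: [0.061, 0.998, 0.0, 0.0]
contact_force: [-0.9, -0.7, -0.7]
gripper_width: 23.9
finger_force: 40.0
```

{"fn": "step_arm", "kwargs": {"targets": [[0, 0, 0, 0, 0, 0, 60], [0, 0, 0, 0, 0, 0, 60], [0, 0, 0, 0, 0, 0, 60], [0, 0, 0, 0, 0, 0, 60], [0, 0, 0, 0, 0, 0, 60], [0, 0, 0, 0, 0, 0, 60]]}}

```text
clock: 41.22
ee_pos: [613.3, 306.0, 258.3]
orientation: [0.061, 0.998, 0.0, 0.0]
contact_force: [-0.1, 0.8, -0.1]
gripper_width: 57.6
finger_force: 0.0
```

{"fn": "step_arm", "kwargs": {"targets": [[0, 0, -0.03, 0, 0, 0, 70], [0, 0, -0.07, 0, 0, 0, 70], [0, 0, -0.11, 0, 0, 0, 70], [0, 0, -0.14, 0, 0, 0, 70], [0, 0, -0.16, 0, 0, 0, 70], [0, 0, -0.16, 0, 0, 0, 70], [0, 0, -0.16, 0, 0, 0, 70]]}}

```text
clock: 41.8
ee_pos: [613.2, 305.9, 419.0]
orientation: [0.061, 0.998, 0.0, 0.001]
contact_force: [-0.0, 0.1, -0.4]
gripper_width: 70.1
finger_force: 0.0
```

Run:
```python
from h import *
for n in ("wrist","scene","top"):
    f=grab(n); print(n,"lid",byz(f,62,70,(480,740,180,430)),"stack",byz(f,150,162,(560,740,-90,90))); save(f,n+"9.png")
s=ctrl.get_state(); print(s["contact_force"],s["ee_pos"])
```

```text
wrist lid [((array([613.6, 306. ]), (175.5, 166.7), -7.1), 66.2, np.int32(21424))] stack [((array([630.6,  27.5]), (45.0, 18.2), -17.4), 155.9, np.int32(867))]
scene lid [((array([613.4, 303.6]), (180.9, 165.7), -6.9), 66.0, np.int32(1806))] stack [((array([648.5,  -7.9]), (102.5, 61.5), -23.2), 156.2, np.int32(519))]
top lid [((array([613.1, 303.9]), (176.1, 161.6), -6.6), 66.1, np.int32(976))] stack [((array([648.2,  -4.9]), (99.7, 60.3), -22.1), 155.9, np.int32(503))]
[ 0.07476621  0.11175189 -0.34056949] [613.13878238 305.91224478 416.39965216]
```

View pics/scene9.png

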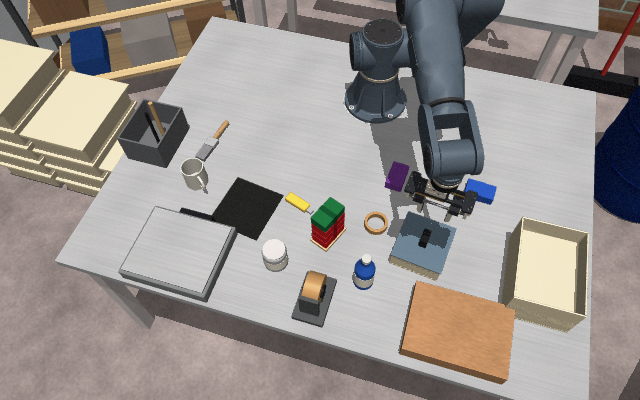

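The scene view shows the column with green on top at (328,222), the lid seated on the tub at (423,243), and every bystander where it was. I'm handing in.

```bash
python3 -c "
from h import *
print(ctrl.hand_in())"
```

```text
the job is handed in; nothing more can be done
None
```

The job is handed in (no verdict was returned): the three red cartons stand on the pad with green on top, all within about 2 mm of the pad's centre, the lid is seated on the tub and released, and the final picture shows no bystander moved.

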